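# Clear the stuck feed screw from the mincer

## Robot

A 6-joint arm with a two-finger parallel gripper is mounted at the origin on a cart in front of the work surface, level with it; the furniture and walls round the work are solid. World frame = base frame: x ahead of the robot, y to its left, z up, the work surface at z = 0. Lengths are in mm, angles in rad, forces in N, time in s.
With the tool pointing down it reaches from about 275 to 1000 mm from the base axis. Payload 8.4 kg.
Tool frame: the origin (TCP) lies on the centre line of the jaws, within the pads' length; the fingertips stand 17 mm ahead of it and the grasp point (between the pads) lies 2 mm behind it (r.tcp_to_tips is the z of the fingertips in the tool frame, in mm); z points along the fingers, y is the direction in which the jaws open and shut (so a half turn about z gives the same grasp; the last joint's range is limited). The gripper opens to 85 mm and grips with 20 to 120 N. Pads are 22 mm wide; open, the fingers measure 114 mm over their backs; the gripper's body (76 mm by 85 mm) begins 54 mm behind the grasp point. The pads swing forward as they close: fully open they stand 13 mm farther back than shut.
Start: joints at [-1.235, 0.353, 1.633, -0, 1.155, -0.002], TCP at [207.131, -589.682, 248.281] pointing down, gripper open.
Joint ranges: [-2.63, 2.63], [-0.92, 2.1], [0.06, 2.66], [-1.3, 4.44], [0, 2.69], [-3.02, 3.02]. Speed limits (rad/s): [2.22, 2.22, 2.79, 3.14, 3.14, 3.14].

## Interface

Orientations are given as [roll, pitch, yaw] about the fixed x, y, z axes, in that order (R = Rz(yaw) Ry(pitch) Rx(roll)).
In Python, from rig import r, cams, job gives the robot as it stands.
- The arm moves only by the tool drive_tool, never from a script. Its argument "deltas" is a list of rows, each a list of 4 numbers: the shift along the tool's x, y, z in cm, then the turn about the tool's z in rad. In form: [[x, y, z, roll], ...]. A call has 1 to 12 rows; each row shifts and turns the commanded pose from where the row before left it, along the tool's axes as they then stand; what a row does not reach is not made up. A row lasts 1/12 s, in which the tool goes at most 41.7 mm and 7.16 degrees, less where a joint would pass 70% of its speed; a pose out of reach is approached as far as the arm can. A call with a gripper value outside its range is refused whole. "jaw" is the closure, from 0 (fully open) to 1 (shut), set as the call begins (left out, the last holds). The fingers move at their own pace and stop on an object; "force" is the grip in N (left out, the last holds). Time passes only in rows, so rows that do not move let the fingers close. It gives the time, the measured TCP pose, the force and the opening at its end, in the units of the state.
- r.sense(): the state, without advancing time (a new reading comes with each control period).
- cams.grab_frame(name): name is "scene" or "top"; returns (picture, depth): 384x512x3 uint8, red, green, blue; 384x512 float32, mm along the optical axis (not along the pixel's ray), 0 where there is no reading.
- cams.camera_params(name): a dict with "fx", "fy", "cx", "cy" (pixels), "R" (3x3) and "t" (3): a world point X has camera coordinates R X + t. Camera axes: x right, y down, z forward; pixel columns grow to the right and rows downward; lengths in mm; the calibration is good to about 2 mm. A picture is of the moment at which its call begins. camera_params takes no time and is no camera call.
- job.sign_off(): hands the job in, once; it reports no verdict.
The state is a dict: "clock": time; "qpos": joint angles; "qvel": joint speeds; "joint_efforts": joint torques, N m; "eef_pos": TCP position; "tcp_rot": TCP orientation; "contact_force": force on the tool from outside, world axes, zero at the start; "wrist_torque": the same for the moment, N m; "opening": opening from 0.0 (shut) to 1.0 (fully open).
Only numpy, scipy, OpenCV 4.12 (cv2) and the standard library are available. Lean on these libraries where they do the work, as an engineer would, in place of code of your own. Each camera call takes 0.05 s, during which the arm holds its last target. There are 200 camera calls.

## Task

The mincer is being taken apart for washing up, but its feed screw is stuck in the barrel. Push the screw with the handle of the wooden spoon, in through the crank hole at the back, until it stands well out of the open front; lay the spoon down on the worktop, then draw the screw out by hand and lay it gently in the tray with the other parts, without ever letting it drop and without disturbing the onion, bowl, mug or crank.

Things in the scene. Friction and masses are not known exactly. Their poses are not given: they have to be found in the camera images.
- mincer: white plastic hand mincer, held fast to the worktop by a round suction foot 113 mm across: it does not move. Origin: centre of the foot's underside. x: level, along the barrel from the back (crank end) to the open front; z up. Axis of the barrel 100 mm above the worktop. An open throat, 62 x 46 mm, stands on the barrel from x = -26 to +36 mm, up to 148 mm above the worktop
- crank_hole (a point): centre of the outer end of the round crank hole (28 mm) in the mincer's back. The hole leads level through a neck, 42 mm thick outside and 30 mm long, into the barrel. x points along the barrel's axis, into the mincer
- mouth (a point): centre of the barrel's open front end, 132 mm ahead of crank_hole; bore 48 mm, outside 61 mm (64 mm over the thread, 65 mm at a collar 22 mm behind the mouth), the bore is 102 mm deep. x points out of the mincer, along the barrel's axis
- screw: aluminium feed screw, 122 mm long, 130 to 210 g. Origin on its axis, halfway along; x along it towards the nose. Plain journal 24 mm thick at x = -61 to -36 mm, thread 45 mm across its crests at -36 to +49 mm, square stub 10 mm thick at +49 to +61 mm. It starts inside the barrel, nose to the mouth, both ends 5 mm inside the mincer's
- screw_nose (a point): end of the screw's square stub, 61 mm ahead of its origin. A rubber seal in the neck grips the journal: about 6 to 14 N to push the screw the first 26 mm, then it slides loosely (1 to 2 N). It stays level until it has been pushed some 65 mm; pushed farther its nose sags by 5 to 10 degrees, and beyond about 90 mm it falls out
- spoon: beech wooden spoon, 302 mm long, 60 g, lying on the worktop. Origin under its middle, on the worktop; x along it towards the bowl (45 mm wide, 13 mm thick, x = +80 to +152 mm). The handle is a straight round stick 14 mm thick, axis 7 mm above the underside, from its free end at x = -150 to +80 mm. It balances at about x = +5 mm
- spoon_end (a point): centre of the free end of the spoon's handle, 150 mm from the spoon's origin
- tray: shallow steel tray, 200 (x) by 280 mm (y), walls 3 mm thick and 22 mm high, inner floor 3 mm above the worktop; it does not move. Origin: centre of its underside. The half towards -x is empty; the mincer's ring nut (85 mm across, 19 mm high, near x = +48, y = +77 mm) and perforated plate (47 mm across, 5 mm thick) lie in the half towards +x
- crank: the mincer's crank, a 128 mm steel bar lying on the worktop behind the spoon, with a wooden grip standing up 64 mm at one end; a bystander
- onion: red onion, 84 mm, a bystander; origin under its centre
- bowl: white bowl, 150 mm across, 67 mm high, a bystander; origin under its centre
- mug: green and white mug, 101 mm high, a bystander; origin under its middle

How it is judged:
By the outcome, as a careful person would: the job done as asked, in the order asked, and still so for the second after the job is handed in, with the robot touching nothing.
It also fails if it takes over 64 s, if anything falls off the work surface, if the arm or the gripper's body presses on something with over 40 N, if the wrist force passes 120 N, or if a joint passes its speed limit or range.

## Working session

There is one attempt and no reset: what is moved stays moved. The work goes in short steps, Python scripts to look and compute and a tool call to move; the robot and the scene stay as the last step left them, time stands still between calls to the robot, and variables do not carry over. Pictures are saved under pics/ and viewed, about 8 in all and at most 12, crops included, and the job is handed in when it is done.

Besides the shell and the picture viewer there is one more tool, called as name(argument=value, ...) on one line, values as JSON. drive_tool: Moves the arm, as the interface text tells. Its arguments: {"type":"object","properties":{"deltas":{"type":"array"},"jaw":{"type":"number"},"force":{"type":"number"}},"required":["deltas"]}

```bash
mkdir -p pics; ls
python3 - <<'E'
from rig import r,cams,job
import cv2,numpy as np
print(r.sense(), r.tcp_to_tips)
for n in("scene","top"):
    p,d=cams.grab_frame(n); np.savez(f"{n}0.npz",p=p,d=d)
    cv2.imwrite(f"pics/{n}0.png",p[:,:,::-1])
    c=cams.camera_params(n); print(n,c)
E
```

```text
pics
{'clock': 0.0, 'qpos': array([-1.23540629e+00,  3.53615494e-01,  1.63416170e+00,  1.71246750e-06,
        1.15520122e+00, -2.40397381e-03]), 'qvel': array([ 1.07787279e-05,  9.16688863e-04, -7.29382779e-04,  1.56193244e-03,
       -4.11711069e-04,  2.55849428e-04]), 'joint_efforts': array([ 1.19443266e-03, -6.05257344e+01, -3.42069054e+01,  2.57317306e-04,
        9.43464314e-03,  1.26766889e-05]), 'eef_pos': array([ 206.9734035 , -589.2393032 ,  247.57026514]), 'tcp_rot': array([-3.14020690e+00, -4.89706530e-06,  3.37793314e-01]), 'contact_force': array([0.4557605 , 0.68231232, 0.61082579]), 'wrist_torque': array([-0.04154069,  0.0393392 , -0.02316459]), 'opening': 0.9991601740010797} 17.0
scene {'fx': 370.558094485228, 'fy': 370.558094485228, 'cx': 262.0300704656035, 'cy': 185.10800762919706, 'R': array([[ 0.53607646, -0.84413044, -0.00811349],
       [-0.51641767, -0.32032475, -0.79416928],
       [ 0.66778351,  0.42992541, -0.60764243]]), 't': array([-218.61161623,  348.68178303, 1016.92492178])}
top {'fx': 476.26461842140264, 'fy': 476.26461842140264, 'cx': 262.1765335581811, 'cy': 202.70893603927775, 'R': array([[ 0.03447716, -0.99940429, -0.00154692],
       [-0.96861886, -0.03303383, -0.24634585],
       [ 0.246148  ,  0.00999168, -0.96918075]]), 't': array([  44.30805978,  495.30579716, 1392.33078919])}
```

View pics/scene0.png

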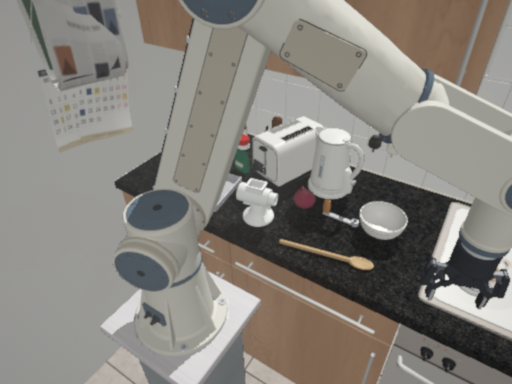

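View pics/top0.png

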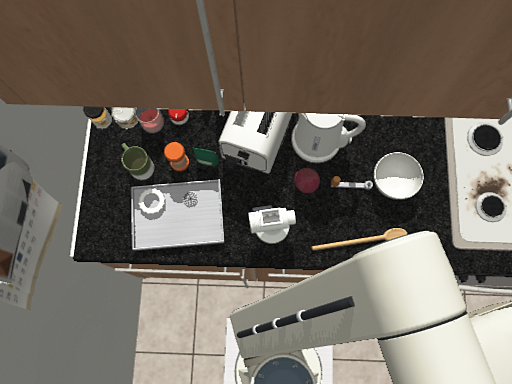

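```bash
cat > h.py <<'E'
import numpy as np,cv2
from rig import r,cams,job
def pts(d,c):
    v,u=np.mgrid[:d.shape[0],:d.shape[1]]
    X=np.stack([(u-c['cx'])/c['fx']*d,(v-c['cy'])/c['fy']*d,d],-1)
    return (X-c['t'])@c['R']     # R^T (x-t)
def ray(u,v,z,c):
    w=np.array([(u-c['cx'])/c['fx'],(v-c['cy'])/c['fy'],1.])@c['R']; o=-c['t']@c['R']
    return o+w*(z-o[2])/w[2]
def proj(X,c):
    q=c['R']@np.asarray(X,float)+c['t']; return q[0]/q[2]*c['fx']+c['cx'],q[1]/q[2]*c['fy']+c['cy']
E
python3 - <<'E'
from h import *
T=np.load("top0.npz");S=np.load("scene0.npz")
ct,cs=cams.camera_params("top"),cams.camera_params("scene")
a=cv2.resize(T['p'][165:265,235:435],None,fx=4,fy=4,interpolation=cv2.INTER_CUBIC)[:,:,::-1][:, :800]
b=cv2.resize(S['p'][160:280,220:420],None,fx=4,fy=4,interpolation=cv2.INTER_CUBIC)[:,:,::-1]
cv2.imwrite("pics/crop.png",cv2.resize(np.vstack([a,b]),(720,792))[:792])
cv2.imwrite("pics/crop.png",cv2.resize(np.vstack([a[:, :],b]),None,fx=.68,fy=.68,interpolation=cv2.INTER_AREA))
P=pts(T['d'],ct); Q=pts(S['d'],cs)
hsv=cv2.cvtColor(T['p'],cv2.COLOR_RGB2HSV)
# worktop height check
for uv in((240,240),(350,215),(110,200)): print(uv,P[uv[1],uv[0]].round(1))
# mincer points
for nm,W in(("top",P),("scene",Q)):
    m=(W[...,2]>20)&(W[...,2]<160)&(W[...,0]>300)&(W[...,0]<480)&(W[...,1]<100)&(W[...,1]>-150)
    w=W[m]; print(nm,len(w),w.min(0).round(),w.max(0).round())
    hi=w[w[:,2]>90]
    bar=w[(w[:,2]>85)&(w[:,2]<136)]; print("barrel",len(bar),bar.mean(0).round(1)); 
    th=w[w[:,2]>138]; print("throat",len(th),th.mean(0).round(1),th.min(0).round(),th.max(0).round())
    xy=bar[:,:2]; print(cv2.minAreaRect(xy.astype(np.float32)), cv2.fitLine(xy.astype(np.float32),cv2.DIST_HUBER,0,.01,.01).ravel())
# wood (spoon)
wood=(hsv[...,0]>8)&(hsv[...,0]<25)&(hsv[...,1]>90)&(hsv[...,2]>90)&(P[...,2]<40)&(P[...,2]>-10)&(P[...,0]>250)&(P[...,1]<-50)&(P[...,1]>-420)
n,l,st,ce=cv2.connectedComponentsWithStats(wood.astype(np.uint8))
for i in range(1,n):
    if st[i,4]>30:
        w=P[l==i]; print("wood",st[i],w.mean(0).round(1),w[np.argmax(w[:,1])].round(1),w[np.argmin(w[:,1])].round(1))
E
```

```text
(240, 240) [386.3 126.9   1.9]
(350, 215) [ 479.  -217.7   -1.8]
(110, 200) [502.6 549.4  -4. ]
top 1090 [386. -38.  20.] [479.  98. 154.]
barrel 727 [428.4  32.  116.7]
throat 157 [433.7  34.5 146.2] [407.   2. 138.] [458.  85. 154.]
((431.9708557128906, 29.43828582763672), (62.05809783935547, 132.1683349609375), 8.075526237487793) [ 1.9005926e-01 -9.8177260e-01  4.2895676e+02  2.9045734e+01]
scene 1210 [382. -38.  20.] [467.  99. 152.]
barrel 633 [417.4  25.8 115.1]
throat 138 [430.1  36.3 145.6] [406.   3. 138.] [457.  70. 152.]
((425.5509033203125, 30.55685806274414), (59.065948486328125, 135.2998504638672), 11.62489128112793) [ 2.6230034e-01 -9.6498626e-01  4.1136383e+02  2.8152252e+01]
wood [312 228  95  22 518] [ 402.6 -260.7   10. ] [370.7 -97.   10.3] [ 431.3 -389.9    8.5]
```

View pics/crop.png

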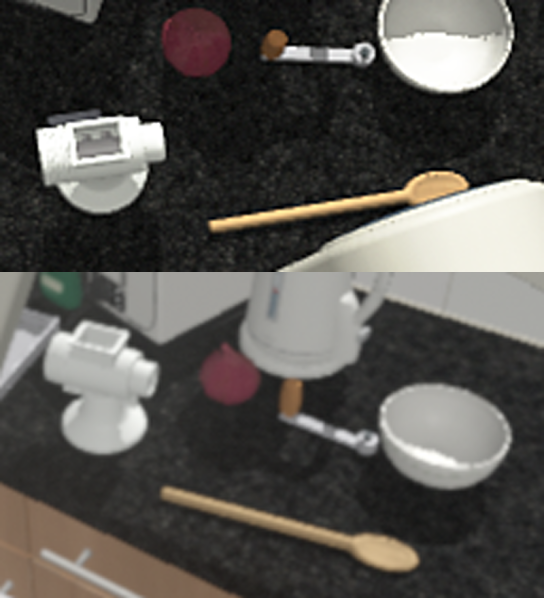

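Run:
```python
from h import *
from scipy.optimize import least_squares
T=np.load("top0.npz");S=np.load("scene0.npz")
ct,cs=cams.camera_params("top"),cams.camera_params("scene")
P=pts(T['d'],ct); Q=pts(S['d'],cs)
res=[]
for nm,W in(("top",P),("scene",Q)):
    m=(W[...,2]>70)&(W[...,2]<160)&(W[...,0]>300)&(W[...,0]<500)&(W[...,1]<110)&(W[...,1]>-60)
    w=W[m]; a=np.deg2rad(10)
    def f(p,w,R,zfree=True):
        d=np.array([-np.sin(p[0]),np.cos(p[0])]); n=np.array([d[1],-d[0]])
        return np.hypot((w[:,:2]-[0,30])@n-p[1],w[:,2]-p[2])-R
    p=np.array([a,430.,100.])
    for it in range(4):
        d=np.array([-np.sin(p[0]),np.cos(p[0])]);n=np.array([d[1],-d[0]]);s=(w[:,:2]-[0,30])@d
        Rr=np.where(s>-35,30.5,21.)
        k=(np.abs(f(p,w,Rr))<5)&(w[:,2]<131)
        p=least_squares(lambda q:f(q,w[k],Rr[k]),p,loss='soft_l1').x
    print(nm,"angle",np.rad2deg(p[0]).round(2),"x@y30",p[1].round(1),"z",p[2].round(1),k.sum(),np.std(f(p,w[k],Rr[k])).round(2))
    d=np.array([-np.sin(p[0]),np.cos(p[0])]);n=np.array([d[1],-d[0]])
    s=(w[:,:2]-[p[1]*n[0]*0,30])@d-0; c=(w[:,:2]-[0,30])@n-p[1]
    s=(w[:,:2]-(np.array([0,30])+p[1]*n))@d
    near=np.abs(c)<35
    print(" s range",np.percentile(s[near],[0,1,3,97,99,100]).round(1))
    tt=w[:,2]>141; print(" throat s",np.percentile(s[tt],[2,98]).round(1),"c",np.percentile(c[tt],[2,98]).round(1), "z",np.median(w[tt,2]))
    print(" base pt",np.array([0,30])+p[1]*n, "d",d)
    h=np.histogram(s[near],bins=np.arange(-80,80,5)); 
    rad=[ (int(e),np.max(np.abs(c[near&(s>=e)&(s<e+5)]),initial=0).round()) for e in range(-75,75,5)]; print(rad)
# foot: contour of white low pixels in top
hsv=cv2.cvtColor(T['p'],cv2.COLOR_RGB2HSV)
m=(hsv[...,2]>120)&(hsv[...,1]<50)
sub=np.zeros_like(m); sub[195:250,240:305]=m[195:250,240:305]
c=max(cv2.findContours(sub.astype(np.uint8),0,1)[0],key=cv2.contourArea)[:,0]
lo=c[c[:,1]>=234]; X=np.array([ray(u,v+.5,3,ct)[:2] for u,v in lo])
q=least_squares(lambda q:np.hypot(*(X-q).T)-56.5,[400,30]).x; print("foot",q,np.std(np.hypot(*(X-q).T)))
# spoon axis both views, at z=7
for nm,D,c in(("top",T,ct),("scene",S,cs)):
    W=pts(D['d'],c);h=cv2.cvtColor(D['p'],cv2.COLOR_RGB2HSV)
    m=(h[...,0]>8)&(h[...,0]<25)&(h[...,1]>80)&(h[...,2]>80)&(W[...,2]<35)&(W[...,2]>-15)&(W[...,0]>300)&(W[...,0]<480)&(W[...,1]<-70)&(W[...,1]>-430)
    n,l,st,ce=cv2.connectedComponentsWithStats(m.astype(np.uint8)); i=1+np.argmax(st[1:,4])
    v,u=np.nonzero(l==i); X=np.array([ray(a,b,7,c)[:2] for a,b in zip(u,v)])
    H=X[X[:,1]>-310]; vx,vy,x0,y0=cv2.fitLine(H.astype(np.float32),cv2.DIST_HUBER,0,.01,.01).ravel()
    if vy<0: vx,vy=-vx,-vy
    s=(X-[x0,y0])@[vx,vy]
    print(nm,"spoon yaw from +y",np.rad2deg(np.arctan2(-vx,vy)).round(2),"end",[x0+vx*s.max(),y0+vy*s.max()],"len",np.ptp(s), "bowl end",[x0+vx*s.min(),y0+vy*s.min()])
# tray
m=(P[...,2]<45)&(P[...,2]>-15)&(hsv[...,2]>90)&(hsv[...,1]<60); sub=np.zeros_like(m); sub[170:262,120:232]=m[170:262,120:232]
c=max(cv2.findContours(cv2.morphologyEx(sub.astype(np.uint8),cv2.MORPH_CLOSE,np.ones((3,3))),0,1)[0],key=cv2.contourArea)[:,0]
X=np.array([ray(u,v,22,ct)[:2] for u,v in c],np.float32); print("tray",cv2.minAreaRect(X))
```

```text
top angle 9.76 x@y30 428.4 z 98.9 322 2.11
 s range [-140.4 -138.3 -134.3  -12.1   -9.7   -8.4]
 throat s [-99.4 -38.7] c [-22.7  21.7] z 146.88367988798092
 base pt [422.18413768 102.63404799] d [-0.16955253  0.98552115]
[(-75, np.float64(31.0)), (-70, np.float64(29.0)), (-65, np.float64(30.0)), (-60, np.float64(31.0)), (-55, np.float64(31.0)), (-50, np.float64(31.0)), (-45, np.float64(30.0)), (-40, np.float64(31.0)), (-35, np.float64(33.0)), (-30, np.float64(31.0)), (-25, np.float64(32.0)), (-20, np.float64(31.0)), (-15, np.float64(30.0)), (-10, np.float64(24.0)), (-5, np.float64(0.0)), (0, np.float64(0.0)), (5, np.float64(0.0)), (10, np.float64(0.0)), (15, np.float64(0.0)), (20, np.float64(0.0)), (25, np.float64(0.0)), (30, np.float64(0.0)), (35, np.float64(0.0)), (40, np.float64(0.0)), (45, np.float64(0.0)), (50, np.float64(0.0)), (55, np.float64(0.0)), (60, np.float64(0.0)), (65, np.float64(0.0)), (70, np.float64(0.0))]
scene angle 10.01 x@y30 426.6 z 100.5 227 2.16
 s range [-140.5 -139.7 -137.7  -13.1   -9.5   -6.2]
 throat s [-99.1 -38.8] c [-24.1  21.8] z 147.4428906326186
 
[... 625 characters left out ...]
np.float64(0.0)), (45, np.float64(0.0)), (50, np.float64(0.0)), (55, np.float64(0.0)), (60, np.float64(0.0)), (65, np.float64(0.0)), (70, np.float64(0.0))]
foot [438.31314778  30.30547121] 0.8791640162159362
top spoon yaw from +y 11.03 end [np.float64(368.61784755798647), np.float64(-94.7496866560783)] len 304.5670769842401 bowl end [np.float64(426.9067008064773), np.float64(-393.68700165953453)]
scene spoon yaw from +y 11.14 end [np.float64(368.6719467916965), np.float64(-90.51716580308752)] len 304.57257087893146 bowl end [np.float64(427.52106997932134), np.float64(-389.35027781433627)]
tray ((459.48876953125, 328.49896240234375), (204.46224975585938, 284.2416687011719), 6.879283905029297)
```

drive_tool(deltas=[[0, 0, 0, -0.119], [0, 0, 0, -0.119], [0, 0, 0, -0.119], [0, 0, 0, -0.119], [0, 0, 0, -0.119], [0, 0, 0, -0.119], [0, 0, 0, -0.119], [0, 0, 0, -0.119], [0, 0, 0, -0.119], [0, 0, 0, -0.119], [0, 0, 0, -0.119], [0, 0, 0, -0.119]], jaw=0.5, force=100)

```text
clock: 1.1
eef_pos: [207.0, -589.4, 247.8]
tcp_rot: [-3.141, -0.001, 1.772]
contact_force: [0.8, -0.5, -0.3]
opening: 0.503
```

drive_tool(deltas=[[3.0, 2.5, 0, 0], [3.0, 2.5, 0, 0], [3.0, 2.5, 0, 0], [3.0, 2.5, 0, 0], [3.0, 2.5, 0, 0], [3.0, 2.5, 0, 0], [3.0, 2.5, 0, 0], [3.0, 2.5, 0, 0], [3.0, 2.5, 0, 0], [0, 0, 0, 0]])

```text
clock: 1.93
eef_pos: [377.5, -276.1, 248.1]
tcp_rot: [3.141, -0.002, 1.769]
contact_force: [-1.0, -0.0, 0.1]
opening: 0.503
```

drive_tool(deltas=[[0.67, 0.67, 3.3, 0], [0.67, 0.67, 3.3, 0], [0.67, 0.67, 3.3, 0], [0.66, 0.66, 3.3, 0], [0, 0, 3.3, 0], [0, 0, 0, 0]], jaw=0.65)

```text
clock: 2.43
eef_pos: [393.4, -247.5, 78.3]
tcp_rot: [-3.135, -0.006, 1.767]
contact_force: [-1.4, 1.3, -0.2]
opening: 0.352
```

Run:
```python
from h import *
print(r.sense()['eef_pos'],r.sense()['tcp_rot'])
out=[]
for n in("top","scene"):
    p,d=cams.grab_frame(n); c=cams.camera_params(n);np.savez(f"{n}1.npz",p=p,d=d)
    W=pts(d,c);h=cv2.cvtColor(p,cv2.COLOR_RGB2HSV)
    m=(h[...,0]>8)&(h[...,0]<25)&(h[...,1]>80)&(h[...,2]>80)&(W[...,2]<35)&(W[...,2]>-15)&(W[...,0]>300)&(W[...,0]<480)&(W[...,1]<-70)&(W[...,1]>-430)
    v,u=np.nonzero(m); X=np.array([ray(a,b,7,c)[:2] for a,b in zip(u,v)])
    H=X[X[:,1]>-310]; vx,vy,x0,y0=cv2.fitLine(H.astype(np.float32),cv2.DIST_HUBER,0,.01,.01).ravel()
    if vy<0: vx,vy=-vx,-vy
    s=(X-[x0,y0])@[vx,vy]; print(n,np.rad2deg(np.arctan2(-vx,vy)).round(2),x0+vx*s.max(),y0+vy*s.max(),np.ptp(s))
    print(" axis x at y=-244.7",x0+vx/vy*(-244.7-y0))
    u,v=map(int,proj([398,-245,50],c)); k=p[max(v-70,0):v+70,max(u-110,0):u+110]; out.append(cv2.resize(k,(770,490))[:,:,::-1] if 0 else cv2.resize(k,None,fx=2,fy=2)[:,:,::-1])
w=min(o.shape[1] for o in out); cv2.imwrite("pics/p1.png",np.vstack([o[:,:w] for o in out]))
```

```text
[ 393.37810537 -247.52177316   78.33052414] [-3.13492373 -0.00631641  1.76662791]Traceback (most recent call last):
  File "<stdin>", line 9, in <module>
IndexError: too many indices for array: array is 1-dimensional, but 2 were indexed
```

Run:
```python
from h import *
print(r.sense()['eef_pos'],r.sense()['tcp_rot'])
n="scene"
p,d=cams.grab_frame(n); c=cams.camera_params(n)
W=pts(d,c);h=cv2.cvtColor(p,cv2.COLOR_RGB2HSV)
m=(h[...,0]>8)&(h[...,0]<25)&(h[...,1]>80)&(h[...,2]>80)&(W[...,2]<35)&(W[...,2]>-15)&(W[...,0]>300)&(W[...,0]<480)&(W[...,1]<-70)&(W[...,1]>-430)
print(m.sum())
if m.sum()>50:
    v,u=np.nonzero(m); X=np.array([ray(a,b,7,c)[:2] for a,b in zip(u,v)])
    H=X[X[:,1]>-310]; vx,vy,x0,y0=cv2.fitLine(H.astype(np.float32),cv2.DIST_HUBER,0,.01,.01).ravel()
    print(np.rad2deg(np.arctan2(-vx,vy)).round(2)," axis x at y=-244.7",x0+vx/vy*(-244.7-y0))
u,v=map(int,proj([398,-245,50],c)); print(u,v)
q=np.hstack([p[100:330,200:450],np.load("top1.npz")['p'][120:350,200:450]]) 
cv2.imwrite("pics/p1.png",cv2.resize(q,(800,368))[:,:,::-1])
```

```text
[ 394.3997997  -248.46516366   80.91679268] [-3.13652437 -0.00476087  1.7662245 ]
656
-168.8  axis x at y=-244.7 399.11038
327 243
```

View pics/p1.png

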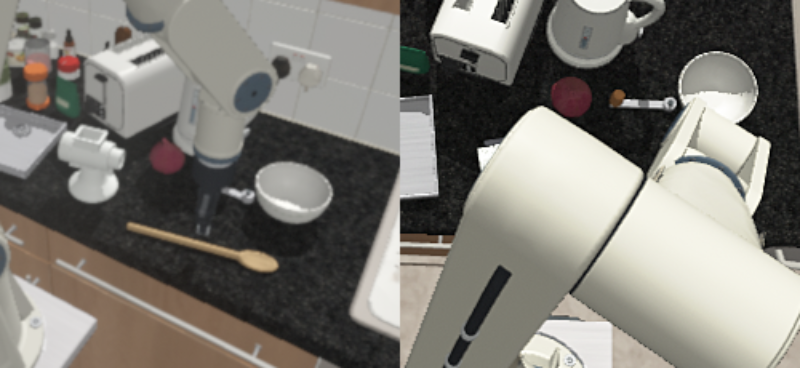

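drive_tool(deltas=[[0.3, 0.48, 1.5, 0], [0, 0, 1.5, 0], [0, 0, 1.2, 0], [0, 0, 0.8, 0], [0, 0, 0.5, 0], [0, 0, 0, 0], [0, 0, 0, 0]])

```text
clock: 3.12
eef_pos: [401.2, -246.5, 29.2]
tcp_rot: [3.141, 0.001, 1.765]
contact_force: [0.1, -0.1, 0.2]
opening: 0.348
```

drive_tool(deltas=[[0, -0.22, 0.3, 0], [0, 0, 0.3, 0], [0, 0, 0.25, 0], [0, 0, 0, 0], [0, 0, 0, 0]])

```text
clock: 3.53
eef_pos: [398.4, -246.3, 19.7]
tcp_rot: [-3.141, -0.0, 1.766]
contact_force: [-0.0, -0.5, -0.1]
opening: 0.354
```

drive_tool(deltas=[[0, 0, 0, 0], [0, 0, 0, 0], [0, 0, 0, 0], [0, 0, 0, 0], [0, 0, 0, 0], [0, 0, 0, 0]], jaw=1, force=100)

```text
clock: 4.03
eef_pos: [398.6, -246.3, 20.1]
tcp_rot: [-3.142, -0.0, 1.766]
contact_force: [-0.2, 1.2, 5.9]
opening: 0.113
```

drive_tool(deltas=[[0, 0, -0.2, 0], [0, 0, 0, 0], [0, 0, 0, 0]])

```text
clock: 4.28
eef_pos: [398.6, -246.4, 21.9]
tcp_rot: [3.141, 0.0, 1.766]
contact_force: [-0.7, 0.3, -0.3]
opening: 0.115
```

drive_tool(deltas=[[0, 0, -1, 0], [0, 0, -1, 0], [0, 0, -1, 0], [0, 0, 0, 0]])

```text
clock: 4.62
eef_pos: [399.7, -247.1, 54.1]
tcp_rot: [3.139, 0.002, 1.766]
contact_force: [1.3, -0.5, -0.7]
opening: 0.119
```

Run:
```python
from h import *
n="scene"
p,d=cams.grab_frame(n); c=cams.camera_params(n)
W=pts(d,c);h=cv2.cvtColor(p,cv2.COLOR_RGB2HSV)
m=(h[...,0]>8)&(h[...,0]<25)&(h[...,1]>80)&(h[...,2]>80)&(W[...,2]<120)&(W[...,2]>-15)&(W[...,0]>300)&(W[...,0]<500)&(W[...,1]<-50)&(W[...,1]>-450)
w=W[m]; 
for a,b in((-130,-70),(-200,-140),(-300,-280),(-390,-330)):
    k=w[(w[:,1]>a)&(w[:,1]<b)]; print(a,b,len(k),np.median(k,0).round(1))
cv2.imwrite("pics/p2.png",cv2.resize(p[180:290,240:400],(640,440),interpolation=cv2.INTER_CUBIC)[:,:,::-1])
```

```text
-130 -70 64 [ 372.2 -110.4   45.1]
-200 -140 104 [ 382.1 -170.5   44.8]
-300 -280 38 [ 404.1 -290.6   45.7]
-390 -330 203 [ 424.1 -357.    42.8]
```

View pics/p2.png

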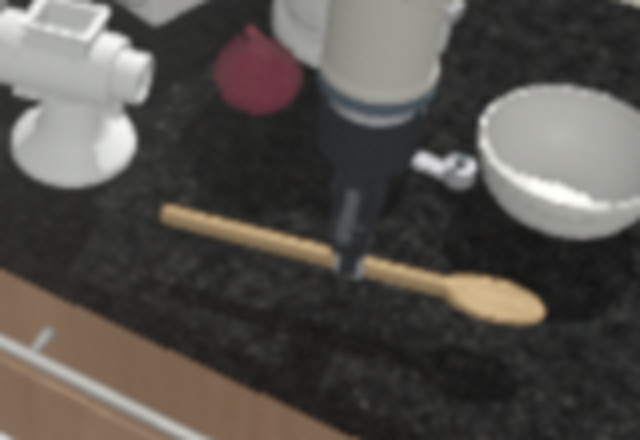

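drive_tool(deltas=[[0, 0, -2, 0.011], [0, 0, -2, 0.011], [0, 0, -1.9, 0], [0.1, 1.4, 0, 0], [0.1, 1.4, 0, 0], [0.1, 1.4, 0, 0], [0.1, 1.4, 0, 0], [0.1, 1.4, 0, 0], [0.1, 1.1, 0, 0], [0, 0, 0, 0], [0, 0, 0, 0]])

```text
clock: 5.58
eef_pos: [477.6, -226.0, 110.1]
tcp_rot: [-3.141, -0.001, 1.745]
contact_force: [-1.4, 0.3, -0.7]
opening: 0.112
```

```bash
cat > look.py <<'E'
from h import *
from scipy.optimize import least_squares
# end of spoon & hole in scene/top
s=r.sense(); print(s['eef_pos'].round(1),s['tcp_rot'].round(4),s['contact_force'].round(1),s['opening'])
for n in("scene","top"):
    p,d=cams.grab_frame(n); c=cams.camera_params(n); W=pts(d,c);h=cv2.cvtColor(p,cv2.COLOR_RGB2HSV)
    m=(h[...,0]>8)&(h[...,0]<25)&(h[...,1]>80)&(h[...,2]>80)&(W[...,2]<140)&(W[...,2]>70)&(W[...,0]>300)&(W[...,0]<560)&(W[...,1]<60)&(W[...,1]>-480)
    v,u=np.nonzero(m); print(n,m.sum())
    if m.sum()<60: continue
    X=np.array([ray(a,b,100,c)[:2] for a,b in zip(u,v)]); H=X[X[:,1]>s['eef_pos'][1]+15] 
    vx,vy,x0,y0=cv2.fitLine(H.astype(np.float32),cv2.DIST_HUBER,0,.01,.01).ravel()
    if vy<0: vx,vy=-vx,-vy
    t=(H-[x0,y0])@[vx,vy]; print(" angle",np.rad2deg(np.arctan2(-vx,vy)).round(2),"end",x0+vx*t.max(),y0+vy*t.max(),"bowl y",X[:,1].min())
    w=W[m]; 
    for a in (-50,-100,-150,-280,-330):
        k=w[abs(w[:,1]-a)<20]; len(k)>8 and print("  ",a,np.median(k,0).round(1),k[:,2].max().round(1))
    # height by fit r=7 cylinder on depth (front handle)
    k=w[w[:,1]>s['eef_pos'][1]+15]
    f=lambda q:np.hypot(k[:,0]-q[0]-q[1]*(k[:,1]+100),(k[:,2]-q[2]-q[3]*(k[:,1]+100)))-7
    q=least_squares(f,[np.median(k[:,0]),-.17,95,0],loss='soft_l1').x; print("  cyl: x,slope,z,slope @y-100",q.round(3))
    cv2.imwrite(f"pics/l_{n}.png",cv2.resize(p[160:290,220:380],(800,650),interpolation=cv2.INTER_CUBIC)[:,:,::-1][:600])
E
python3 look.py
```

```text
[ 477.6 -226.   110.1] [-3.1405e+00 -6.0000e-04  1.7452e+00] [-1.4  0.3 -0.7] 0.11230457344574987
scene 384
 angle 9.69 end 448.53060165406595 -74.96205768641235 bowl y -363.2848523389205
   -100 [ 450.6 -100.1  102.1] 107.9
   -150 [ 459.3 -150.5  102. ] 107.6
   -280 [ 484.5 -279.7  103.1] 107.9
   -330 [ 497.5 -329.7   97.9] 106.8
  cyl: x,slope,z,slope @y-100 [ 4.55061e+02 -1.73000e-01  9.79850e+01  1.00000e-03]
top 65
 angle 8.55 end 461.60582713137535 -126.19236984111964 bowl y -175.9759894683852
   -150 [ 464.7 -152.4  102.1] 109.3
  cyl: x,slope,z,slope @y-100 [ 4.53494e+02 -2.02000e-01  9.55250e+01 -4.00000e-02]
```

View pics/l_scene.png

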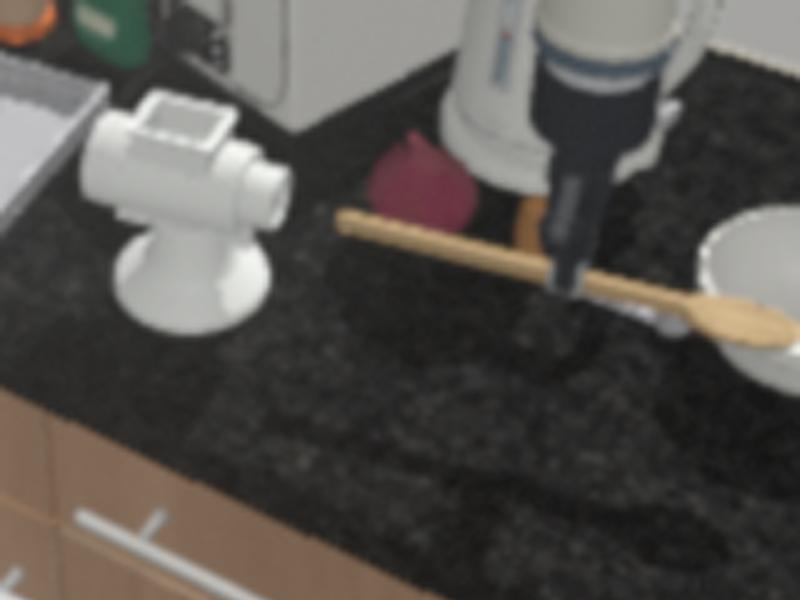

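drive_tool(deltas=[[0, 0.1, -0.1, -0.003], [0, 0, 0, 0], [0, 0, 0, 0]])

```text
clock: 5.93
eef_pos: [478.0, -226.6, 112.0]
tcp_rot: [3.141, 0.0, 1.746]
contact_force: [0.7, -0.2, -0.1]
opening: 0.116
```

drive_tool(deltas=[[1.0, 0, 0, 0], [1.0, 0, 0, 0], [1.0, 0, 0, 0], [0, 0, 0, 0], [0, 0, 0, 0]])

```text
clock: 6.35
eef_pos: [472.9, -195.9, 111.9]
tcp_rot: [-3.141, -0.0, 1.748]
contact_force: [-0.0, -0.2, 0.3]
opening: 0.11
```

```bash
python3 look.py
```

```text
[ 472.9 -195.9  111.9] [-3.1415 -0.      1.7482] [-0.  -0.2  0.3] 0.11044066238400746
scene 385
 angle 9.49 end 445.6783180087605 -41.90203406177339 bowl y -332.853622600828
   -50 [443.5 -56.6 103.9] 109.4
   -100 [450.7 -99.5 104.4] 108.4
   -150 [ 460.1 -149.8  103.9] 109.7
   -280 [ 488.6 -284.4  101.5] 108.3
   -330 [ 492.2 -319.1  100. ] 107.2
  cyl: x,slope,z,slope @y-100 [ 4.54737e+02 -1.79000e-01  9.97270e+01 -5.00000e-03]
top 115
 angle 8.82 end 451.88970046687285 -61.49032125440062 bowl y -143.43628682014327
   -100 [ 456.2 -100.   102.9] 109.7
   -150 [ 463.8 -136.3  104.4] 109.3
  cyl: x,slope,z,slope @y-100 [ 4.56776e+02 -2.08000e-01  9.86830e+01  8.00000e-03]
```

drive_tool(deltas=[[0.3, 0.07, 0, 0], [0.3, 0, 0, 0], [0.3, 0, 0, 0], [0, 0, 0, 0], [0, 0, 0, 0]])

```text
clock: 6.87
eef_pos: [472.1, -187.7, 111.7]
tcp_rot: [-3.141, -0.0, 1.747]
contact_force: [0.2, 0.2, -0.6]
opening: 0.115
```

drive_tool(deltas=[[0.2, 0, 0, 0], [0.2, 0, 0, 0], [0, 0, 0, 0]])

```text
clock: 7.12
eef_pos: [471.3, -183.6, 111.7]
tcp_rot: [-3.141, -0.0, 1.747]
contact_force: [-0.2, 0.3, -0.2]
opening: 0.113
```

drive_tool(deltas=[[0.2, 0, 0, 0], [0.1, 0, 0, 0], [0, 0, 0, 0]])

```text
clock: 7.37
eef_pos: [470.9, -180.8, 111.8]
tcp_rot: [3.142, 0.0, 1.747]
contact_force: [-0.0, -0.2, -0.4]
opening: 0.114
```

drive_tool(deltas=[[0.2, 0, 0, 0], [0, 0, 0, 0]])

```text
clock: 7.53
eef_pos: [471.4, -179.9, 112.2]
tcp_rot: [3.14, 0.002, 1.748]
contact_force: [0.8, -5.3, -0.6]
opening: 0.115
```

drive_tool(deltas=[[0.2, 0, 0, 0], [0, 0, 0, 0]])

```text
clock: 7.7
eef_pos: [471.2, -178.3, 112.3]
tcp_rot: [3.14, 0.003, 1.748]
contact_force: [1.1, -7.2, -0.7]
opening: 0.112
```

drive_tool(deltas=[[0.2, 0, 0, 0], [0, 0, 0, 0]])

```text
clock: 7.87
eef_pos: [470.9, -176.4, 112.3]
tcp_rot: [3.14, 0.003, 1.748]
contact_force: [1.1, -8.5, -0.7]
opening: 0.114
```

drive_tool(deltas=[[0.3, 0, 0, 0], [0.3, 0, 0, 0], [0.3, 0, 0, 0], [0.3, 0, 0, 0], [0.3, 0, 0, 0], [0.3, 0, 0, 0], [0.3, 0, 0, 0], [0.3, 0, 0, 0], [0.3, 0, 0, 0], [0.3, 0, 0, 0], [0, 0, 0, 0]])

```text
clock: 8.78
eef_pos: [464.3, -144.8, 111.7]
tcp_rot: [-3.141, -0.0, 1.747]
contact_force: [0.5, 0.2, -0.3]
opening: 0.112
```

```bash
cat > nose.py <<'E'
from h import *
s=r.sense(); print(s['eef_pos'].round(1))
d0=np.array([-.172,.985]); n0=np.array([.985,.172]); M=np.array([422.3,96.5])
out=[]
for n in("scene","top"):
    p,d=cams.grab_frame(n); c=cams.camera_params(n); W=pts(d,c)
    S=(W[...,:2]-M)@d0; C=(W[...,:2]-M)@n0
    m=(abs(C)<40)&(S>4)&(S<110)&(W[...,2]>50)&(W[...,2]<140)
    w=W[m];print(n,m.sum(), "stickout",np.percentile(S[m],[50,95,100]).round(1) if m.any() else None)
    for a in range(5,100,10):
        k=m&(S>=a)&(S<a+10)
        if k.sum()>3: print("  ",a,k.sum(),"c",np.percentile(C[k],[5,50,95]).round(1),"z",np.percentile(W[k][:,2],[5,50,95]).round(1))
    out.append(cv2.resize(p[150:270,170:330],(400,300),interpolation=cv2.INTER_CUBIC))
cv2.imwrite("pics/nose.png",np.hstack(out)[:,:,::-1])
E
python3 nose.py; python3 look.py | head -3
```

```text
[ 464.3 -144.8  111.7]
scene 39 stickout [18.1 28.7 29.5]
   5 8 c [-11.7  -8.   -4.1] z [ 96.6 107.  112.1]
   15 23 c [-18.9  -8.5  -2.3] z [ 80.   92.2 109.7]
   25 8 c [-7.8 -3.3  2.5] z [ 95.2 101.6 104.8]
top 0 stickout None
[ 464.5 -145.2  111.7] [-3.1414e+00 -3.0000e-04  1.7472e+00] [-0.8  0.5 -0.1] 0.11247078706801052
scene 349
 angle 8.56 end 445.63221664428454 -32.51418492913249 bowl y -282.58712143849493
```

View pics/nose.png

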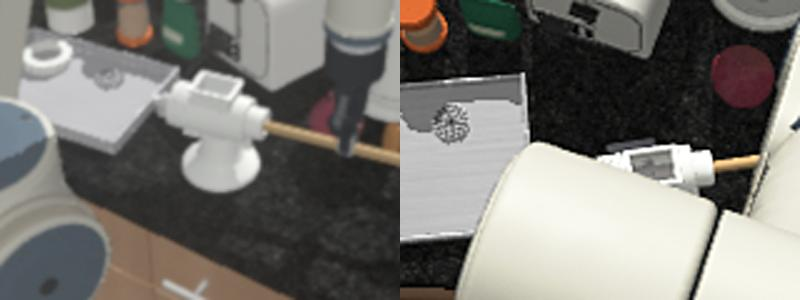

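drive_tool(deltas=[[0.3, 0, 0, 0], [0.3, 0, 0, 0], [0.3, 0, 0, 0], [0.3, 0, 0, 0], [0.3, 0, 0, 0], [0.3, 0, 0, 0], [0.3, 0, 0, 0], [0.3, 0, 0, 0], [0.3, 0, 0, 0], [0.2, 0, 0, 0], [0, 0, 0, 0]])

```text
clock: 9.9
eef_pos: [459.3, -116.5, 111.8]
tcp_rot: [-3.141, -0.0, 1.747]
contact_force: [0.2, -0.8, -0.3]
opening: 0.11
```

```bash
python3 nose.py
```

```text
[ 459.3 -116.5  111.8]
scene 119 stickout [30.  52.9 58.7]
   5 17 c [-21.2  -7.   12.5] z [101.1 109.9 116.2]
   15 25 c [-14.9  -7.2   3.6] z [ 77.4 102.4 110.3]
   25 32 c [-17.4  -8.3  19.1] z [ 85.1 103.5 116.9]
   35 23 c [-11.9  -6.2  15.9] z [ 76.3 104.3 111.3]
   45 18 c [-18.4  -9.3  -0.3] z [ 81.6  93.7 107.5]
   55 4 c [-5.3 -3.   0.4] z [ 95.7 101.  104.6]
top 68 stickout [16.7 35.5 43.9]
   5 28 c [-4.2  7.3 21.6] z [ 85.2 105.1 110.7]
   15 15 c [-1.9  2.8  9.7] z [103.2 108.2 111. ]
   25 16 c [ 4.7 12.9 22.3] z [ 85.6 100.  107. ]
   35 6 c [ 5.1  9.6 15.7] z [ 84.3 104.2 111. ]
```

drive_tool(deltas=[[0.2, 0, 0, 0], [0, 0, 0, 0], [0, 0, 0, 0]])

```text
clock: 10.25
eef_pos: [459.2, -115.0, 111.8]
tcp_rot: [-3.142, -0.0, 1.747]
contact_force: [0.3, -0.4, -0.9]
opening: 0.114
```

drive_tool(deltas=[[-0.5, 0, 0, 0], [-1, 0, 0, 0], [-1.5, 0, 0, 0], [-1.5, 0, 0, 0], [-1.5, 0, 0, 0], [-1.5, 0, 0, 0], [-1.5, 0, 0, 0], [-1.5, 0, 0, 0], [-0.9, 0, 0, 0], [0, 0, 0, 0]])

```text
clock: 11.08
eef_pos: [479.7, -229.3, 111.8]
tcp_rot: [3.141, 0.001, 1.745]
contact_force: [-0.3, 0.3, -0.6]
opening: 0.112
```

```bash
python3 nose.py|head -12; python3 look.py|tail -9
```

```text
[ 479.7 -229.3  111.8]
scene 126 stickout [30.7 57.  63.1]
   5 12 c [-19.1  -9.9  -3. ] z [ 96.5 105.2 113.3]
   15 31 c [-11.6  -7.1  19.9] z [ 77.9 103.5 112.1]
   25 28 c [-21.  -11.6  -1.4] z [ 80.4 102.3 110.4]
   35 24 c [-13.4  -3.1  21.2] z [ 79.3 105.1 111.4]
   45 23 c [-17.5  -8.3   0.6] z [ 79.2  93.8 107.2]
   55 8 c [-5.7 -3.5  2.1] z [ 92.7 101.1 105.1]
top 16 stickout [52.8 57.8 58.2]
   45 10 c [-3.4  3.4 10.3] z [ 97.3 100.4 103.9]
   55 5 c [-3.8 -1.9  3. ] z [ 89.6  98.3 101.8]
   -100 [ 452.  -101.7  103.2] 109.1
   -150 [ 461.2 -150.3  103.5] 107.6
   -280 [ 485.4 -282.7  105.4] 107.5
   -330 [ 498.  -329.8   99.4] 106.6
  cyl: x,slope,z,slope @y-100 [ 4.56559e+02 -1.66000e-01  9.98290e+01  4.00000e-03]
top 72
 angle 7.34 end 463.7128226042128 -123.26635483923059 bowl y -175.99663048591043
   -150 [ 465.1 -151.4  102.7] 110.1
  cyl: x,slope,z,slope @y-100 [ 4.58468e+02 -1.54000e-01  9.76820e+01 -2.00000e-03]
```

drive_tool(deltas=[[0, -1.4, 0, 0], [-0.1, -1.7, 0, 0], [-0.1, -1.7, 0, 0], [-0.1, -1.8, 0, 0], [0, -1.7, 0.5, 0], [0, 0, 1.5, 0], [0, 0, 1.5, 0], [0, 0, 1.5, 0], [0, 0, 1.5, 0], [0, 0, 1.0, 0], [0, 0, 0.5, 0], [0, 0, 0, 0]])

```text
clock: 12.28
eef_pos: [397.1, -244.0, 31.0]
tcp_rot: [-3.14, -0.001, 1.747]
contact_force: [-0.6, -0.5, -0.3]
opening: 0.115
```

drive_tool(deltas=[[0, 0, 0, 0], [0, 0, 0, 0], [0, 0, 0, 0]])

```text
clock: 12.53
eef_pos: [398.4, -244.9, 32.5]
tcp_rot: [3.141, 0.001, 1.747]
contact_force: [0.9, 0.9, -0.7]
opening: 0.117
```

drive_tool(deltas=[[0, 0, 0.4, 0], [0, 0, 0.4, 0], [0, 0, 0.2, 0], [0, 0, 0, 0], [0, 0, 0, 0], [0, 0, 0, 0]])

```text
clock: 13.03
eef_pos: [397.9, -244.7, 21.7]
tcp_rot: [-3.141, -0.0, 1.747]
contact_force: [-0.1, 0.0, 0.0]
opening: 0.113
```

drive_tool(deltas=[[0, 0, 0.1, 0], [0, 0, 0, 0], [0, 0, 0, 0]])

```text
clock: 13.28
eef_pos: [398.0, -244.7, 20.8]
tcp_rot: [-3.142, -0.0, 1.747]
contact_force: [0.1, 0.4, -0.6]
opening: 0.115
```

Now release gently and rise.

drive_tool(deltas=[[0, 0, 0.08, 0], [0, 0, 0, 0], [0, 0, 0, 0]])

```text
clock: 13.53
eef_pos: [398.0, -244.8, 20.2]
tcp_rot: [3.141, 0.0, 1.747]
contact_force: [-0.3, 0.6, 4.6]
opening: 0.11
```

drive_tool(deltas=[[0, 0, 0, 0], [0, 0, 0, 0], [0, 0, 0, 0], [0, 0, 0, 0], [0, 0, -0.5, 0], [0, 0, -2, 0], [0, 0, -3, 0], [0, 0, -3, 0], [0, 0, -3, 0], [0, 0, -3, 0], [0, 0, -3, 0], [0, 0, -3, 0]], jaw=0.55)

```text
clock: 14.53
eef_pos: [397.6, -244.5, 226.9]
tcp_rot: [3.141, 0.0, 1.747]
contact_force: [0.3, -0.5, -0.0]
opening: 0.448
```

```bash
python3 nose.py
python3 - <<'E'
from h import *
p,d=cams.grab_frame("scene"); c=cams.camera_params("scene")
W=pts(d,c);h=cv2.cvtColor(p,cv2.COLOR_RGB2HSV)
m=(h[...,0]>8)&(h[...,0]<25)&(h[...,1]>80)&(h[...,2]>80)&(W[...,2]<140)&(W[...,2]>-15)&(W[...,0]>300)&(W[...,0]<500)&(W[...,1]<-50)&(W[...,1]>-450)
for a in(-110,-200,-300,-360):
    k=W[m&(abs(W[...,1]-a)<20)]; print(a,np.median(k,0).round(1))
E
```

```text
[ 397.6 -244.5  226.9]
scene 125 stickout [30.8 56.8 61.4]
   5 15 c [-17.3  -8.4   6.5] z [ 95.5 106.5 112.9]
   15 29 c [-14.3  -5.8  15.7] z [ 78.  103.  110.8]
   25 28 c [-19.1 -10.8  -3.5] z [ 84.5 103.3 113.2]
   35 24 c [-13.   -2.6  19.8] z [ 78.9 105.1 111.2]
   45 21 c [-18.   -9.5  -3.8] z [ 78.3  94.6 107.6]
   55 8 c [-7.2 -3.9  3. ] z [ 95.2 101.  103.6]
top 180 stickout [28.1 51.4 58.2]
   5 38 c [-11.5   1.2  20.5] z [ 86.3 103.9 111.1]
   15 37 c [-16.8  -3.6  11.7] z [ 80.7 103.3 110.9]
   25 37 c [-13.9  -1.2  19.4] z [ 92.5 104.6 111.5]
   35 38 c [-12.8  -0.5  17.5] z [ 80.4 102.8 110. ]
   45 22 c [-17.4  -3.1   7.8] z [ 83.4 101.1 109.1]
   55 5 c [-4.2 -1.9  2.9] z [ 93.4  98.1 100.8]
-110 [ 370.8 -112.6   11.7]
-200 [ 386.8 -200.8   11.2]
-300 [ 405.  -300.1   11.5]
-360 [ 419.  -358.     8.3]
```

View pics/nose.png

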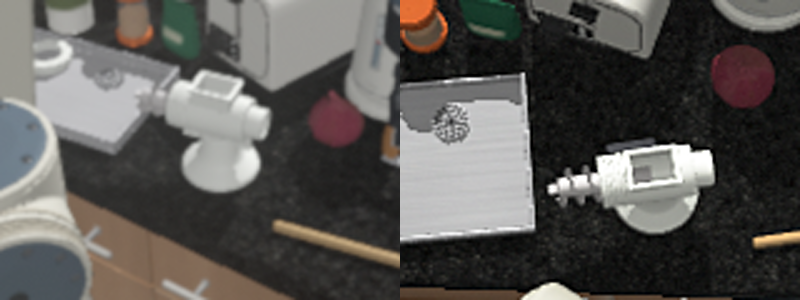

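Run:
```python
from h import *
d0=np.array([-.172,.985]); n0=np.array([.985,.172]); M=np.array([422.3,96.5])
# silhouettes at crest height from top image: rectify a plane z=100
c=cams.camera_params("top"); p,_=cams.grab_frame("top")
S,C=np.meshgrid(np.arange(-20,80,.5),np.arange(-35,35.1,.5))
X=M+S[...,None]*d0+C[...,None]*n0
uv=np.array([proj([*x,100],c) for x in X.reshape(-1,2)]).reshape(*S.shape,2).astype(np.float32)
g=cv2.cvtColor(cv2.remap(p,uv[...,0],uv[...,1],cv2.INTER_CUBIC),cv2.COLOR_RGB2GRAY)
m=g>85
for s in range(0,66,3):
    col=m[:,(s+20)*2]; k=np.nonzero(col)[0]; print(s, (C[k[0],0],C[k[-1],0]) if len(k) else None)
print(r.sense()['eef_pos'],r.sense()['tcp_rot'])
```

```text
0 (np.float64(-22.5), np.float64(31.5))
3 (np.float64(-22.0), np.float64(12.5))
6 (np.float64(-19.0), np.float64(13.0))
9 (np.float64(-12.0), np.float64(13.5))
12 (np.float64(-12.0), np.float64(21.5))
15 (np.float64(-12.5), np.float64(22.0))
18 (np.float64(-12.5), np.float64(13.0))
21 (np.float64(-21.0), np.float64(12.5))
24 (np.float64(-22.0), np.float64(13.0))
27 (np.float64(-19.0), np.float64(13.0))
30 (np.float64(-12.0), np.float64(13.5))
33 (np.float64(-11.0), np.float64(21.5))
36 (np.float64(-11.0), np.float64(22.0))
39 (np.float64(-11.5), np.float64(13.0))
42 (np.float64(-19.5), np.float64(12.5))
45 (np.float64(-22.5), np.float64(12.5))
48 (np.float64(-20.5), np.float64(12.0))
51 (np.float64(-15.0), np.float64(6.5))
54 (np.float64(-6.0), np.float64(6.5))
57 (np.float64(-6.5), np.float64(6.5))
60 (np.float64(-5.5), np.float64(5.5))
63 None
[ 398.18580674 -244.83242512  225.84653744] [3.13999128e+00 1.38560734e-03 1.74679146e+00]
```

drive_tool(deltas=[[3, 0.5, 0, 0], [3, 0.8, 0, 0], [3.5, 0.8, 0, 0], [3.5, 0.8, 0, 0], [3.5, 0.8, 0, 0], [3.5, 0.8, 0, 0], [3.5, 0.8, 0, 0], [3.5, 0.8, 0, 0], [3.5, 0.8, 0, 0], [3.5, 0.8, 0, 0], [0, 0, 0, 0], [0, 0, 0, 0]], jaw=0)

```text
clock: 15.73
eef_pos: [413.2, 105.0, 223.6]
tcp_rot: [-3.139, 0.0, 1.751]
contact_force: [-0.0, -0.6, 0.3]
opening: 0.998
```

drive_tool(deltas=[[1.3, 0.4, 0, 0.005], [1.2, 0.37, 1, 0], [0, 0, 2, 0], [0, 0, 2, 0], [0, 0, 2, 0], [0, 0, 2, 0], [0, 0, 1, 0], [0, 0, 0, 0], [0, 0, 0, 0], [0, 0, 0, 0]])

```text
clock: 16.57
eef_pos: [417.6, 128.8, 125.2]
tcp_rot: [-3.141, 0.0, 1.741]
contact_force: [0.6, 0.2, 0.2]
opening: 1.001
```

drive_tool(deltas=[[0.24, -0.09, 0.9, 0], [0, 0, 0.9, 0], [0, 0, 0.7, 0], [0, 0, 0.4, 0], [0, 0, 0, 0], [0, 0, 0, 0], [0, 0, 0, 0]])

```text
clock: 17.15
eef_pos: [416.3, 131.8, 96.1]
tcp_rot: [3.142, -0.0, 1.742]
contact_force: [0.5, -0.1, -0.3]
opening: 0.998
```

drive_tool(deltas=[[0, 0, 0, 0], [0, 0, 0, 0], [0, 0, 0, 0], [0, 0, 0, 0], [0, 0, 0, 0], [0, 0, 0, 0]], jaw=1, force=60)

```text
clock: 17.65
eef_pos: [416.2, 131.7, 96.2]
tcp_rot: [3.141, 0.0, 1.742]
contact_force: [-2.5, 0.5, 5.6]
opening: 0.494
```

drive_tool(deltas=[[0.3, 0, 0, 0], [0.6, 0, 0, 0], [0.7, 0, 0, 0], [0.7, 0, 0, 0], [0, 0, 0, 0]])

```text
clock: 18.07
eef_pos: [412.1, 155.8, 96.0]
tcp_rot: [3.141, -0.001, 1.742]
contact_force: [-0.9, 3.0, 3.0]
opening: 0.493
```

drive_tool(deltas=[[0.7, 0, 0, 0], [0.7, 0, 0, 0], [0.7, 0, 0, 0], [0.7, 0, 0, 0], [0.8, 0, 0, 0], [0.8, 0, 0, 0], [0.8, 0, 0, 0], [0.8, 0, 0, 0], [0.8, 0, 0, 0], [0, 0, 0, 0], [0, 0, 0, 0]])

```text
clock: 18.98
eef_pos: [400.6, 221.8, 95.9]
tcp_rot: [-3.142, 0.0, 1.743]
contact_force: [0.6, 0.5, -1.2]
opening: 0.491
```

Run:
```python
from h import *
s=r.sense(); e=s['eef_pos']; print(e,s['tcp_rot'],s['opening'])
p,d=cams.grab_frame("scene"); q,_=cams.grab_frame("top")
cv2.imwrite("pics/p8.png",np.hstack([cv2.resize(a[130:270,130:330],(400,280),interpolation=cv2.INTER_CUBIC) for a in(p,q)])[:,:,::-1])
```

```text
[400.60004517 221.7868348   95.94977308] [-3.14157936e+00  7.46254861e-05  1.74286701e+00] 0.49111204858044943
```

View pics/p8.png

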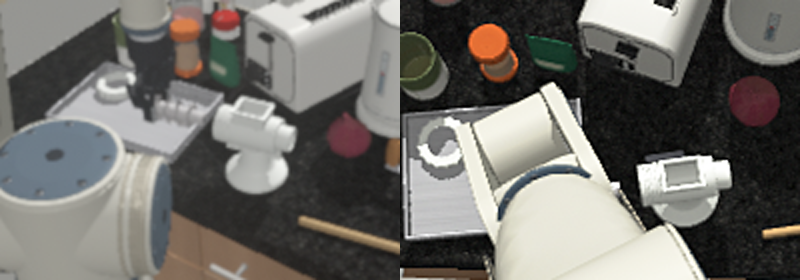

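drive_tool(deltas=[[0, 0, 0, 0.026], [0, 0, 0, 0.026], [1.1, 0.25, 0, 0], [1.3, 0.3, 0, 0], [1.3, 0.3, 0, 0], [1.3, 0.3, 0, 0], [1.3, 0.3, 0, 0], [1.3, 0.3, 0, 0], [1.3, 0.3, 0, 0], [1.3, 0.3, 0, 0], [1.3, 0.15, 0, 0], [0, 0, 0, 0]])

```text
clock: 20.08
eef_pos: [412.4, 341.4, 96.2]
tcp_rot: [3.14, -0.001, 1.691]
contact_force: [-0.0, -0.3, -1.3]
opening: 0.492
```

drive_tool(deltas=[[0, 0, 1, 0], [0, 0, 1.2, 0], [0, 0, 1.2, 0], [0, 0, 1.2, 0], [0, 0, 0.8, 0], [0, 0, 0.4, 0], [0, 0, 0, 0], [0, 0, 0, 0], [0, 0, 0, 0]])

```text
clock: 20.83
eef_pos: [412.2, 338.7, 38.3]
tcp_rot: [3.141, -0.0, 1.69]
contact_force: [0.1, -0.4, -1.1]
opening: 0.494
```

Run:
```python
from h import *
s=r.sense(); e=s['eef_pos']; print(e,s['tcp_rot'],s['opening'])
yaw=s['tcp_rot'][2]; dx=np.array([np.cos(yaw),np.sin(yaw)]); dn=np.array([dx[1],-dx[0]])
for n in("scene","top"):
    p,d=cams.grab_frame(n); c=cams.camera_params(n); W=pts(d,c)
    S=(W[...,:2]-e[:2])@dx; C=(W[...,:2]-e[:2])@dn
    m=(abs(C)<30)&(S>-110)&(S<40)&(W[...,2]>9)&(W[...,2]<e[2]+35)
    print(n,m.sum())
    for a in range(-110,40,10):
        k=m&(S>=a)&(S<a+10)
        if k.sum()>3: print("  ",a,k.sum(),"z",np.percentile(W[k][:,2],[5,50,95]).round(1))
    a=cv2.resize(p[140:270,100:290],(570,390),interpolation=cv2.INTER_CUBIC)
    if n=="scene": cv2.imwrite("pics/p9.png",a[:,:,::-1])
```

```text
[412.22162921 338.6739745   38.33015885] [ 3.14104170e+00 -3.70020920e-04  1.68966706e+00] 0.49377718995296455
scene 296
   -100 22 z [33.4 41.4 50. ]
   -90 15 z [41.6 49.3 53.3]
   -80 35 z [22.1 48.1 58.3]
   -70 21 z [26.9 49.1 59.8]
   -60 22 z [20.9 44.6 53.2]
   -50 26 z [28.4 47.1 55.9]
   -40 20 z [19.7 45.8 51.8]
   -30 27 z [26.1 45.9 57.3]
   -20 43 z [25.9 49.4 69.9]
   -10 40 z [27.1 50.6 67.9]
   0 23 z [40.8 52.3 69.6]
top 0
```

View pics/p9.png

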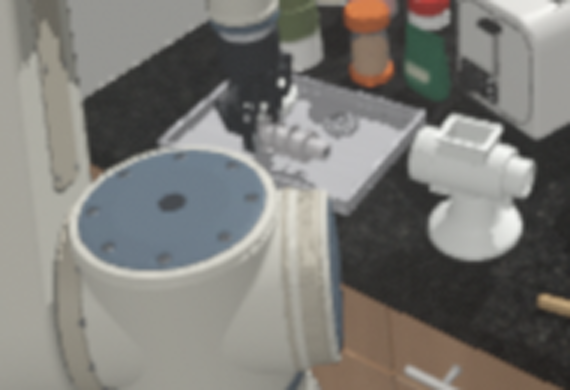

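drive_tool(deltas=[[0, 0, 0.5, 0], [0, 0, 0.5, 0], [0, 0, 0.3, 0], [0, 0, 0, 0], [0, 0, 0, 0], [0, 0, 0, 0]])

```text
clock: 21.43
eef_pos: [411.9, 338.5, 24.9]
tcp_rot: [-3.141, 0.0, 1.69]
contact_force: [0.4, 0.6, -1.2]
opening: 0.493
```

drive_tool(deltas=[[0, 0, 0.15, 0], [0, 0, 0, 0], [0, 0, 0, 0]])

```text
clock: 21.68
eef_pos: [412.1, 338.7, 23.7]
tcp_rot: [3.141, -0.0, 1.69]
contact_force: [1.2, -0.5, 1.0]
opening: 0.497
```

drive_tool(deltas=[[0, 0, 0.1, 0], [0, 0, 0, 0], [0, 0, 0, 0]])

```text
clock: 21.93
eef_pos: [412.1, 338.7, 23.7]
tcp_rot: [3.141, -0.0, 1.69]
contact_force: [-3.7, -2.8, 15.9]
opening: 0.495
```

drive_tool(deltas=[[0, 0, 0.05, 0], [0, 0, 0, 0], [0, 0, 0, 0]], jaw=1, force=20)

```text
clock: 22.18
eef_pos: [412.1, 338.7, 23.6]
tcp_rot: [3.141, -0.0, 1.69]
contact_force: [-5.3, -4.6, 23.7]
opening: 0.496
```

drive_tool(deltas=[[0, 0, -0.1, 0], [0, 0, 0, 0], [0, 0, 0, 0]])

```text
clock: 22.43
eef_pos: [412.2, 338.7, 23.7]
tcp_rot: [3.141, -0.0, 1.69]
contact_force: [-1.6, -1.8, 12.2]
opening: 0.494
```

drive_tool(deltas=[[0, 0, 0, 0], [0, 0, 0, 0], [0, 0, 0, 0], [0, 0, 0, 0]], jaw=0.46)

```text
clock: 22.77
eef_pos: [411.8, 338.5, 22.8]
tcp_rot: [-3.141, 0.0, 1.69]
contact_force: [-0.1, 0.0, -0.5]
opening: 0.54
```

drive_tool(deltas=[[0, 0, 0, 0], [0, 0, 0, 0], [0, 0, 0, 0]], jaw=0.34)

```text
clock: 23.02
eef_pos: [411.9, 338.5, 22.9]
tcp_rot: [-3.141, 0.0, 1.69]
contact_force: [0.5, 0.1, -0.0]
opening: 0.659
```

drive_tool(deltas=[[0, 0, -0.3, 0], [0, 0, -0.7, 0], [0, 0, -1, 0], [0, 0, -2, 0], [0, 0, -3, 0], [0, 0, -3, 0], [0, 0, -3, 0], [0, 0, -3, 0], [0, 0, -3, 0], [0, 0, 0, 0]])

```text
clock: 23.85
eef_pos: [414.3, 340.5, 219.9]
tcp_rot: [3.133, -0.005, 1.69]
contact_force: [0.4, 1.3, 0.3]
opening: 0.659
```

drive_tool(deltas=[[-3, 0, 0, 0], [-3, 0, 0, 0], [-3, 0, 0, 0], [-3, 0, 0, 0], [-3, 0, 0, 0], [-3, 0, 0, 0], [-3, 0, 0, 0], [-3, 0, 0, 0], [-3, 0, 0, 0], [-3, 0, 0, 0], [-3, 0, 0, 0], [0, 0, 0, 0]])

```text
clock: 24.85
eef_pos: [451.4, 7.0, 213.7]
tcp_rot: [3.141, 0.002, 1.687]
contact_force: [0.1, 0.4, 0.5]
opening: 0.663
```

Run:
```python
from h import *
p,d=cams.grab_frame("top"); q,_=cams.grab_frame("scene"); c=cams.camera_params("top"); W=pts(d,c)
t=np.array([459.5,328.5]); a=np.deg2rad(6.88); ex=np.array([np.cos(a),np.sin(a)]); ey=np.array([-ex[1],ex[0]])
L=W[...,:2]-t; X,Y=L@ex,L@ey; m=(X>-93)&(X<0)&(abs(Y)<130)&(W[...,2]>14)
print(m.sum(),"x",np.percentile(X[m],[2,50,98]).round(1),"y",np.percentile(Y[m],[1,50,99]).round(1),"z",np.percentile(W[m][:,2],[50,98]).round(1))
a0=cv2.resize(p[90:270,70:430],(800,400)); b0=cv2.resize(q[150:290,180:430],(357,200)); cv2.imwrite("pics/p10.png",np.vstack([a0,np.pad(b0,((0,0),(0,443),(0,0)))])[:,:,::-1])
# bystander check, change vs start in top view
T=np.load("top0.npz")['p'].astype(int); df=(abs(T-p.astype(int)).max(2)>60); print("diff onion/crank/bowl/mug",df[165:195,292:322].sum(),df[172:194,328:376].sum(),df[150:200,372:425].sum(),df[138:184,118:158].sum())
print(r.sense()['clock'])
```

```text
340 x [-63.  -47.3 -24.6] y [-82.1 -24.6  35.7] z [32.3 41.8]
diff onion/crank/bowl/mug 752 0 0 0
24.95
```

View pics/p10.png

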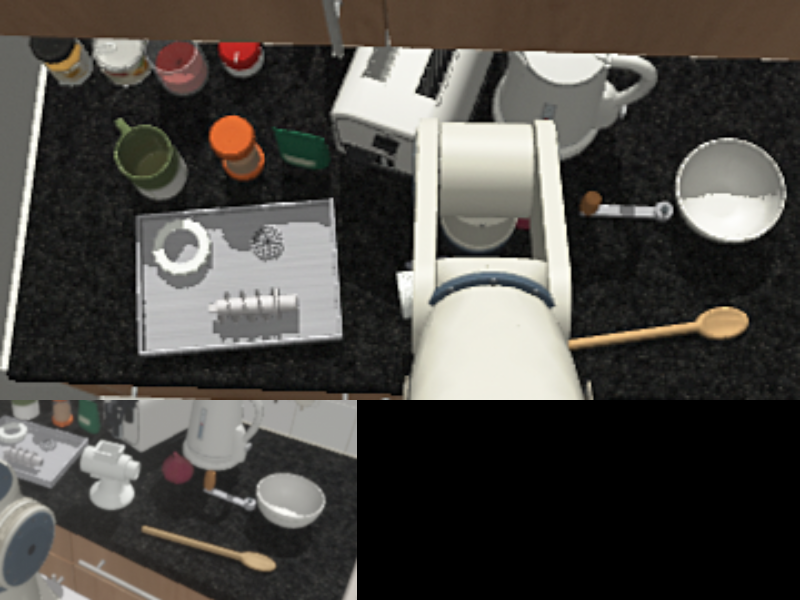

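```bash
python3 -c "
from rig import job; print(job.sign_off())"
```

```text
the job is handed in; nothing more can be done
None
```

The job is done and handed in at about 25 s. I pushed the screw about 66 mm with the spoon handle. Then I laid the spoon back on the worktop, drew the screw out by its thread, and set it down in the empty half of the tray.

**Last checks:**
- **Screw:** it lies inside the empty half at about x = -47, y = -24 mm in the tray frame. Its top is about 42 mm above the worktop by depth, against 48 mm expected for a level thread on the tray floor. The depth reading is sparse there.
- **Bystanders:** crank, bowl and mug show no change in the top picture. The arm hid the onion there, so the 752 changed pixels in its area tell nothing; the scene picture shows it apparently where it was.
- **Spoon and gripper:** the spoon lies flat on the worktop, and the gripper is empty and clear of everything.

**Two things disagreed:**
- **Set-down force:** the screw touched the tray floor with the TCP about 2 mm higher than planned. The contact force reached about 24 N, so I backed off to 12 N before opening the jaws. When the jaws opened, the gripper's position shifted by about 1 mm.
- **Jaw opening:** it read about 3 to 4 mm too small on both the handle and the screw, which looks like a fixed offset.

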